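Mount the tailstock on the turning jig's dovetail bed and clamp it

TASK

Slide the loose tailstock onto the dovetail rail of the turning jig from the rail's open end, its point toward the headstock, until its saddle is fully home against the end stop. Then turn its slanted clamp knob clockwise as far as it goes, so that it is clamped there, and let go. Leave the jars, bottles and tools around it where they are.

Things in the scene. Friction and masses are not known exactly. Their poses are not given: they have to be found in the camera images.
- bed: Fixed jig bed; origin on the bench under the rail's middle line. Grey plate 96 mm wide (x), y -130..150, 16 high. Steel dovetail rail along y from -130 (open end) to 95: 50 wide at its top (z 46), 22 at z 26, then a 22 wide neck. Its first 12 mm taper as a lead-in (3 mm a side, 2.5 on top). Headstock: y 97..150, 122 high, its spindle point reaching to y 65 at z 86.
- bed_stop: Fixed dark steel end stop across the rail: block 64 (x) x 20 (y) mm, 17 mm high above the rail top, with a 4 mm screw head on it; origin at the centre of its underside, on the rail top (46 mm over the bench); axes as the bed's. Its place along the rail differs each time.
- stop_face (a point): Middle of the stop's face that looks at the rail's open end (bed -y), 6 mm above the rail top. Axes as the bed's.
- tailstock: Loose grey tailstock, about 0.4 kg, upright on the bench; origin: centre of its underside; y: forward (to the headstock). Saddle 76 (x) x 84 (y) x 38 mm high; dovetail channel along y below, about 1.3 mm play a side, its ceiling 26 mm up rides on the rail top. Housing to hold it by: x -17..17, y -8..36, z 38..92; pointed quill to y 56 at z 66. Knob on the -x side.
- tail_nose (a point): Point on the saddle's front face, at (0, 42, 32) mm from the tailstock's origin; it meets stop_face when the tailstock is fully home. Axes as the tailstock's.
- knob_grip (a point): In the wing of the tailstock's black clamp knob, 12 mm below its end, on the knob's axis; at (-57, -24, 60) mm from the tailstock's origin. z: the axis, outward, leaning 35 degrees from vertical to the tailstock's -x; x: along the wing; turns with the knob. Wing 34 long (x), 12 thick (y), 30 high (z), on an 18 mm wide hub that ends 16 mm below this point.
- clamp_knob (a joint): Clamp knob angle (rad): starts loose at 0 to 0.35, grows clockwise seen from its outer end, hard stop at 2.1; friction holds it where it is left (0.15 N m, damped). A cam on it presses the rail's flank from about 1.6 and holds tight beyond 1.7; loose enough to enter the rail only below about 0.7. While tightening, the cam pushes the tailstock toward the stop.
- paint_03: Bystander, loose: short round jar, 43 mm across, 55 mm high; origin at the centre of its underside. To be left where it is.
- pill_bottle: Bystander, loose: amber bottle with a white cap, 41 mm across, 60 mm high; origin at the centre of its underside. To be left where it is.
- thinner_bottle: Bystander, loose: white squeeze bottle with a nozzle, 46 mm across, 135 mm high; origin at the centre of its underside. To be left where it is.
- fine_pliers: Bystander, loose: cutters with red handles lying flat, 48x113x12 mm, long side along its y; origin at the centre of its underside. To be left where it is.
- tape_orange: Bystander, loose: roll of masking tape lying flat, 72 mm across, 18 mm high; origin at the centre of its underside. To be left where it is.
- tweezers_b: Bystander, loose: steel tweezers lying flat, 13x125x8 mm, long side along its y; origin at the centre of its underside. To be left where it is.
- brush_cup: Bystander, loose: small open steel cup, 45 mm across, 45 mm high; origin at the centre of its underside. To be left where it is.
Mind the look-alikes: they are no part of the job. Several things have the shape of the tailstock; the one meant has the colours described above.

How it is judged (in metres and radians):
On the way, in this order (a step that is already met when the one before it is completed fails the run):
1. the tailstock is on the rail with its saddle against the end stop, the knob still loose (x of tail_nose in the frame of stop_face between -0.004 and 0.004 m and y of tail_nose in the frame of stop_face between -0.004 and 0.003 m and z of tail_nose in the frame of stop_face between -0.003 and 0.004 m and angle between the y axis of tailstock and the y axis of bed, either way round below 0.05 rad and angle between tailstock's own z axis and vertical below 0.05 rad and value of joint clamp_knob below 1.2 rad), for 0.2 s.
2. the clamp knob is tight, the tailstock still home (x of tail_nose in the frame of stop_face between -0.004 and 0.004 m and y of tail_nose in the frame of stop_face between -0.004 and 0.003 m and z of tail_nose in the frame of stop_face between -0.003 and 0.004 m and angle between the y axis of tailstock and the y axis of bed, either way round below 0.05 rad and angle between tailstock's own z axis and vertical below 0.05 rad and value of joint clamp_knob above 1.7 rad), for 0.2 s.
At the end, for the whole second after the job is handed in: The tailstock sits on the rail, level and in line with the bed (within 0.05 rad), its saddle's front within 4 mm of the stop's face, within 4 mm of the rail's middle line and riding on the rail top (3 mm below to 4 mm above), with the clamp knob turned past 1.7 rad, at rest (all of step 2 and linear speed of tailstock below 0.02 m/s); the robot touches nothing.
It fails at once if a bystander was moved by more than 3 cm (distance of any of paint_03, pill_bottle, thinner_bottle, fine_pliers, tape_orange, tweezers_b, brush_cup from where it was at the start of the episode above 0.03 m).
It also fails if it takes over 72 s, if anything falls off the work surface, if the arm or the gripper's body presses on something with over 40 N, if the wrist force passes 120 N, or if a joint passes its speed limit or range.

ROBOT

A 6-joint arm with a two-finger parallel gripper is mounted at the origin on a cart in front of the work surface, level with it; the furniture and walls round the work are solid. World frame = base frame: x ahead of the robot, y to its left, z up, the work surface at z = 0. Lengths are in mm, angles in rad, forces in N, time in s.
With the tool pointing down it reaches from about 350 to 775 mm from the base axis. Payload 7.3 kg.
Tool frame: the origin (TCP) lies on the centre line of the jaws, within the pads' length; the fingertips stand 22 mm ahead of it and the grasp point (between the pads) lies 3 mm ahead of it; z points along the fingers, y is the direction in which the jaws open and shut (so a half turn about z gives the same grasp; the last joint's range is limited). The gripper opens to 92 mm and grips with 3 to 60 N. Pads are 19 mm wide; open, the fingers measure 130 mm over their backs; the gripper's body (75 mm by 190 mm) begins 47 mm behind the grasp point.
Start: joints at [-1.406, 0.342, 1.524, -0, 1.275, -0.146], TCP at [160.578, -499.858, 248.741] pointing down, gripper open.
Joint ranges: [-2.53, 2.53], [-0.77, 2.02], [0.04, 2.7], [-1, 4.14], [0.28, 2.66], [-3.11, 3.11]. Speed limits (rad/s): [2.57, 2.57, 3.14, 3.14, 3.14, 3.14].

INTERFACE

Orientations are given as [roll, pitch, yaw] about the fixed x, y, z axes, in that order (R = Rz(yaw) Ry(pitch) Rx(roll)).
In Python, from plant import get_obs, capture, bot, spot_in gives the robot as it stands.
- The arm moves only by the shell command python3 -m handwheel 'ROWS' [OPENING]. ROWS is JSON, a list of rows, each a list of 2 entries, a list of its own where there are three numbers: the shift along the world's x, y, z in mm, then the turn, a rotation vector about the world's x, y, z in rad. In form: [[[x, y, z], [wx, wy, wz]], ...]. A call has 1 to 12 rows; each row shifts and turns the commanded pose from where the row before left it; what a row does not reach is not made up. A row lasts 1/8 s, in which the tool goes at most 62.5 mm and 10.7 degrees, less where a joint would pass 70% of its speed; a pose out of reach is approached as far as the arm can. A call is refused whole if a number of a shift passes 62.5 or a number of a turn 0.188, either way. A call with a gripper value outside its range is refused whole. OPENING is the closure, from 0 (fully open) to 1 (shut), set as the call begins (- or left out, the last holds). The fingers move at their own pace and stop on an object; the grip force is fixed at half the most. Time passes only in rows, so rows that do not move let the fingers close. It gives the time, the measured TCP pose, the force and the opening at its end, in the units of the state.
- get_obs(): the state, without advancing time (a new reading comes with each control period).
- capture(name): name is "scene" or "side" or "wrist"; returns a dict with "img" (400x640x3 uint8, red, green, blue), "fx", "fy", "cx", "cy" (pixels), "k1" (the pictures are not rectified: a ray, as slopes to the right and down, at radius r is drawn at 1 + k1 r^2 times it, then the intrinsics apply), "cam_to_world" (4x4, takes a point from camera to world coordinates). Camera axes: x right, y up, looking along -z (the intrinsics and any distortion apply to the point x, -y, -z); pixel columns grow to the right and rows downward; lengths in mm; the calibration is good to about 2 mm. A picture is of the moment at which its call begins. There is no depth.
- bot.close_job(): hands the job in, once; it reports no verdict.
Trained networks look in the newest picture that a camera, given by its name, has taken for a name from the list of things; names that differ only in an ending like _2 or _b are one class to them, and where a whole thing is asked for, a point or a joint stands for the part that bears it (a point fixed in the world has none). Each returns a list of dicts, best first, with "score" (0 to 1); they miss things now and then, are a little off and sometimes report something else, mostly with a low value. They report only what shows in the picture. A call takes as long as a camera call. They do not tell look-alikes from the thing itself.
- spot_in(thing, camera): "xyz" ([x, y, z] in mm, in the coordinates of the camera as it stood for that picture, good to about 4 mm: the middle of the surface that is visible of it).
The state is a dict: "time": time; "joint_positions": joint angles; "dq": joint speeds; "tau": joint torques, N m; "tool_pos": TCP position; "tcp_rot": TCP orientation; "contact_force": force on the tool from outside, world axes, zero at the start; "moment": the same for the moment, N m; "grip_width": finger opening in mm.
Only numpy, scipy, OpenCV 4.12 (cv2) and the standard library are available. Lean on these libraries where they do the work, as an engineer would, in place of code of your own. Each camera call takes 0.05 s, during which the arm holds its last target. There are 200 camera calls.

## Working session

There is one attempt and no reset: what is moved stays moved. The work goes in short steps, Python scripts to look and compute and a shell command to move; the robot and the scene stay as the last step left them, time stands still between calls to the robot, and variables do not carry over. Pictures are saved under pics/ and viewed, about 8 in all and at most 12, crops included, and the job is handed in when it is done.

```bash
ls; mkdir -p pics
cat > h.py <<'E'
import numpy as np,cv2
from plant import get_obs,capture,bot,spot_in
def save(c,n): cv2.imwrite('pics/'+n,c['img'][:,:,::-1])
def proj(c,P):
    P=np.atleast_2d(P).astype(float);M=np.linalg.inv(np.array(c['cam_to_world']))
    q=P@M[:3,:3].T+M[:3,3];x=q[:,0]/-q[:,2];y=-q[:,1]/-q[:,2];r=x*x+y*y;s=1+c['k1']*r
    return np.c_[c['cx']+c['fx']*x*s,c['cy']+c['fy']*y*s]
def ray(c,u,v):
    K=np.array([[c['fx'],0,c['cx']],[0,c['fy'],c['cy']],[0,0,1.]])
    p=cv2.undistortPoints(np.array([[[u,v]]],float),K,np.array([c['k1'],0,0,0]))[0,0]
    M=np.array(c['cam_to_world']);return M[:3,3],M[:3,:3]@np.array([p[0],-p[1],-1])
def atz(c,u,v,z):
    o,d=ray(c,u,v);return o+d*(z-o[2])/d[2]
def W(c,xyz): M=np.array(c['cam_to_world']);return M[:3,:3]@np.array(xyz)+M[:3,3]
E
python3 - <<'E'
from h import *
np.set_printoptions(precision=1,suppress=True)
for n in ['scene','side']:
    c=capture(n);save(c,n+'0.png')
    print(n,np.array(c['cam_to_world'])[:3,3])
    for t in ['tailstock','bed','bed_stop','knob_grip','paint_03','pill_bottle','thinner_bottle','fine_pliers','tape_orange','tweezers_b','brush_cup']:
        for r in spot_in(t,n)[:5]:
            w=W(c,r['xyz']);print(t,round(r['score'],2),w,proj(c,w)[0])
print(get_obs())
E
```

```text
pics
scene [300.8 414.8 737.8]
tailstock 0.88 [ 379.5 -387.1   36.8] [428.3 173.5]
tailstock 0.55 [ 536.8 -306.3   38.9] [363.3 171.8]
bed 0.87 [570.3 158.8  48.2] [254.8 304.3]
bed_stop 0.74 [580.9 132.5  62.5] [257.2 287.9]
bed_stop 0.43 [ 703.1 -384.6    9.2] [322.2 145.5]
knob_grip 0.58 [764.  -27.   68.4] [231.2 201.7]
knob_grip 0.54 [ 490.4 -335.7   63.5] [384.5 164.2]
knob_grip 0.4 [ 387.4 -470.    66.2] [436.6 147. ]
paint_03 0.55 [424.1 -59.5  47.4] [366.3 252.9]
paint_03 0.28 [ 740.8 -244.5   51.3] [286.9 157.8]
pill_bottle 0.73 [ 739.  -249.2   49.9] [288.4 157.4]
thinner_bottle 0.9 [764.4 -26.7  70.1] [230.8 201.3]
thinner_bottle 0.61 [402.5  80.4   9.5] [347.3 318.2]
fine_pliers 0.69 [405.4  79.4   8.4] [346.2 317.4]
fine_pliers 0.57 [762.7 -25.5  70.1] [231.1 201.8]
tape_orange 0.96 [ 414.9 -163.6   17.1] [385.3 230.2]
tape_orange 0.41 [582.  131.1  61.1] [257.2 287.4]
brush_cup 0.96 [769.2  71.8  27.1] [206.2 240.5]
side [ 413.5 -797.9  664. ]
tailstock 0.84 [ 384.6 -418.8   34.5] [238.3 327.3]
tailstock 0.72 [ 540.4 -347.1   39.9] [311.8 277.2]
bed 0.88 [580.7  87.6  
[... 615 characters left out ...]
224.5 175.3]
fine_pliers 0.65 [ 487.6 -352.4   65.2] [286.2 276.7]
tape_orange 0.78 [ 408.4 -179.5   19.3] [237.5 236.1]
tape_orange 0.64 [ 488.9 -350.    63.6] [286.6 276.1]
tweezers_b 0.64 [ 700.6 -387.7    8. ] [391.2 286.5]
brush_cup 0.68 [761.8  62.7  31.4] [349.6 152.6]
brush_cup 0.61 [ 488.  -350.5   60.9] [286.2 277.3]
{'time': 1.2, 'joint_positions': array([-1.4,  0.3,  1.5, -0. ,  1.3, -0.1]), 'dq': array([ 0., -0.,  0.,  0., -0.,  0.]), 'tau': array([  0. , -43.1, -24.4,   0.1,   0. ,  -0. ]), 'tool_pos': array([ 160.6, -499.9,  248.8]), 'tcp_rot': array([3.1, 0. , 0.3]), 'contact_force': array([-1.2, -0.6,  0. ]), 'moment': array([-0., -0.,  0.]), 'grip_width': 91.58488299624932}
```

Run:
```python
import cv2,numpy as np
a=cv2.imread('pics/scene0.png');b=cv2.imread('pics/side0.png')
A=cv2.resize(a[110:350,180:500],(800,600),interpolation=cv2.INTER_CUBIC)
B=cv2.resize(b[110:380,180:440],(578,600),interpolation=cv2.INTER_CUBIC)
cv2.imwrite('pics/a.png',A);cv2.imwrite('pics/b.png',B)
```

```text
(no output)
```

View pics/a.png

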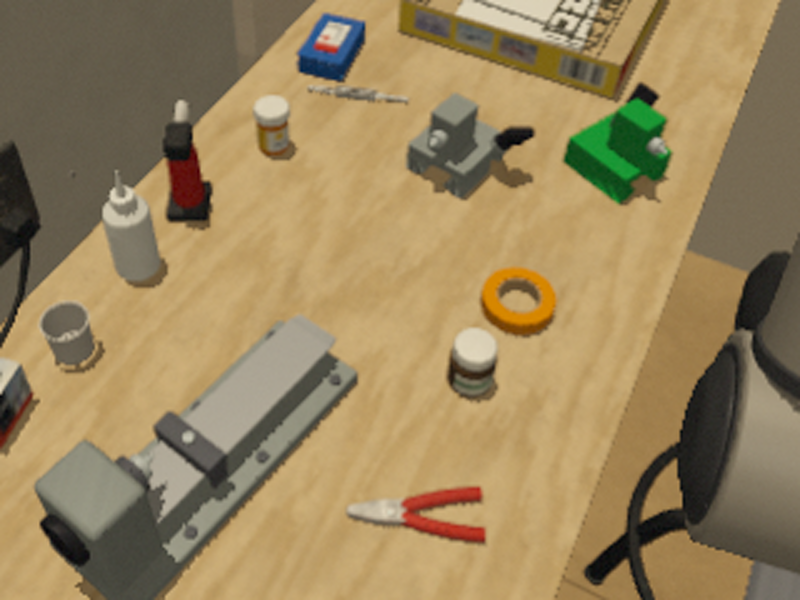

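View pics/b.png

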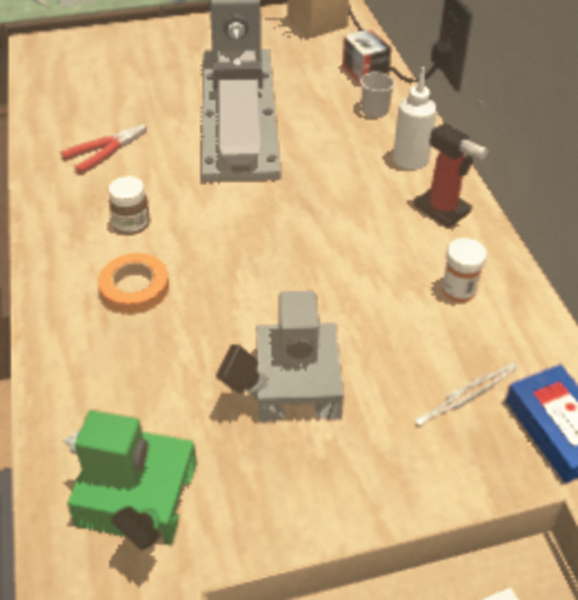

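The grey one at scene px (363,172) / side px (312,277) is the tailstock meant. The green one at scene (428,173) / side (238,327) has the right shape but the wrong colour. I'm moving the wrist camera over the grey one for a close crop.

```bash
python3 -m handwheel '[[[40,20,10],[0,0,0]],[[40,20,10],[0,0,0]],[[40,20,10],[0,0,0]],[[40,20,10],[0,0,0]],[[40,20,10],[0,0,0]],[[40,20,10],[0,0,0]],[[40,20,10],[0,0,0]],[[40,20,10],[0,0,0]],[[0,0,0],[0,0,0]],[[0,0,0],[0,0,0]]]' 0
python3 - <<'E'
from h import *
np.set_printoptions(precision=2,suppress=True)
c=capture('wrist');save(c,'w1.png');print(np.array(c['cam_to_world']),c['fx'],c['k1'],proj(c,[[540,-330,30]]))
for t in ['tailstock','knob_grip']:
  for r in spot_in(t,'wrist')[:3]: w=W(c,r['xyz']);print(t,r['score'],w,proj(c,w))
o=get_obs();print(o['tool_pos'],o['tcp_rot'],o['joint_positions'],o['time'])
E
```

```text
time: 2.45
tool_pos: [480.1, -339.9, 328.3]
tcp_rot: [-3.141, 0.001, 0.311]
contact_force: [-0.3, 0.5, -0.5]
grip_width: 91.7
[[   0.31    0.92    0.25  546.42]
 [  -0.95    0.3     0.08 -319.47]
 [  -0.     -0.26    0.97  464.52]
 [   0.      0.      0.      1.  ]] 276.65346751465705 0.011335987926303132 [[323.77 128.54]]
tailstock 0.81 [ 543.29 -327.47   41.63] [[322.98 126.  ]]
tailstock 0.65 [ 395.16 -398.61   38.91] [[335.95 228.26]]
knob_grip 0.93 [ 495.5  -342.34   68.9 ] [[322.73 162.32]]
knob_grip 0.49 [ 394.96 -465.12   53.25] [[375.54 243.61]]
[ 479.59 -340.49  328.53] [-3.14  0.    0.31] [-0.75  0.42  1.19 -0.    1.53  0.51] 2.6
```

View pics/w1.png

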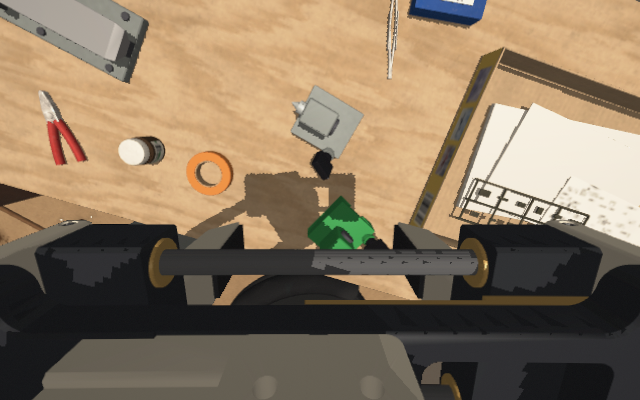

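Run:
```python
from h import *
np.set_printoptions(precision=1,suppress=True)
c=capture('wrist');img=c['img']
p=[(310,87),(363,120),(338,158),(291,123)]
print(np.array([atz(c,*q,38) for q in p]))
q=[(319,91),(340,107),(327,139),(301,117)]
print(np.array([atz(c,*t,92) for t in q]))
cv2.imwrite('pics/w1c.png',cv2.resize(img[70:195,265:395,::-1],None,fx=4.5,fy=4.5,interpolation=cv2.INTER_CUBIC))
s=capture('side');S=cv2.resize(s['img'][110:200,255:325,::-1],None,fx=6,fy=6,interpolation=cv2.INTER_CUBIC);cv2.imwrite('pics/sb.png',S)
```

```text
[[ 588.8 -293.5   38. ]
 [ 569.2 -382.2   38. ]
 [ 504.6 -365.1   38. ]
 [ 532.3 -281.5   38. ]]
[[ 582.4 -309.1   92. ]
 [ 572.3 -340.7   92. ]
 [ 529.  -337.4   92. ]
 [ 545.2 -296.6   92. ]]
```

View pics/w1c.png

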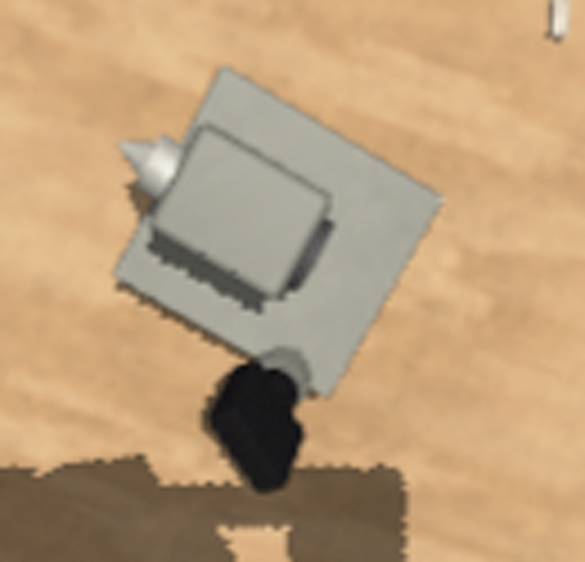

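```bash
cat >> h.py <<'E'
from scipy.optimize import least_squares
def pose(obs,g,zoff=0):  # obs: list of (cam, local pts, px); returns x,y,yaw
    def f(p):
        a=p[2];R=np.array([[np.cos(a),-np.sin(a),0],[np.sin(a),np.cos(a),0],[0,0,1]])
        return np.concatenate([(proj(c,np.array(L)@R.T+[p[0],p[1],zoff])-U).ravel() for c,L,U in obs])
    s=least_squares(f,g,x_scale=[1,1,.01]);return s.x,s.fun.reshape(-1,2)
E
python3 - <<'E'
from h import *
np.set_printoptions(precision=2,suppress=True)
c=capture('wrist')
L=[(38,42,38),(38,-42,38),(-38,-42,38),(-38,42,38),(17,36,92),(17,-8,92),(-17,-8,92),(-17,36,92)]
U=np.array([(222,66),(441,199),(328,397),(115,275),(205,125),(330,196),(275,298),(152,228)])/4.5+[265,70]-.4
print(pose([(c,L,U)],[540,-330,0]))
E
```

```text
(array([ 549.56, -331.25,   -0.2 ]), array([[-0.04, -0.57],
       [ 1.07, -0.4 ],
       [ 0.27,  0.64],
       [-0.73,  0.44],
       [-0.79, -1.43],
       [ 1.34,  0.42],
       [ 0.55,  1.28],
       [-1.57, -0.04]]))
```

View pics/sb.png

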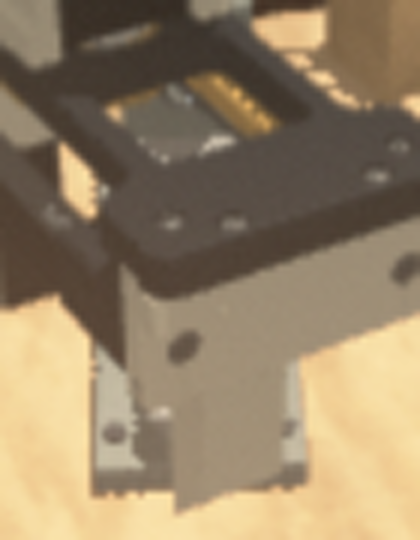

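```bash
python3 -m handwheel '[[[12,36,0],[0,0,0.157]],[[12,36,0],[0,0,0.157]],[[12,36,0],[0,0,0.157]],[[12,36,0],[0,0,0.157]],[[12,36,0],[0,0,0.157]],[[12,36,0],[0,0,0.157]],[[12,36,0],[0,0,0.157]],[[12,36,0],[0,0,0.157]],[[0,0,0],[0,0,0]],[[0,0,0],[0,0,0]]]' 0
python3 - <<'E'
from h import *
c=capture('wrist');save(c,'w2.png');cv2.imwrite('pics/w2c.png',cv2.resize(c['img'][:260,180:460,::-1],None,fx=2.3,fy=2.3,interpolation=cv2.INTER_CUBIC))
E
```

```text
time: 4.0
tool_pos: [576.4, -52.6, 328.7]
tcp_rot: [-3.141, 0.0, 1.565]
contact_force: [-0.3, 0.0, 0.1]
grip_width: 92.0
```

View pics/w2c.png

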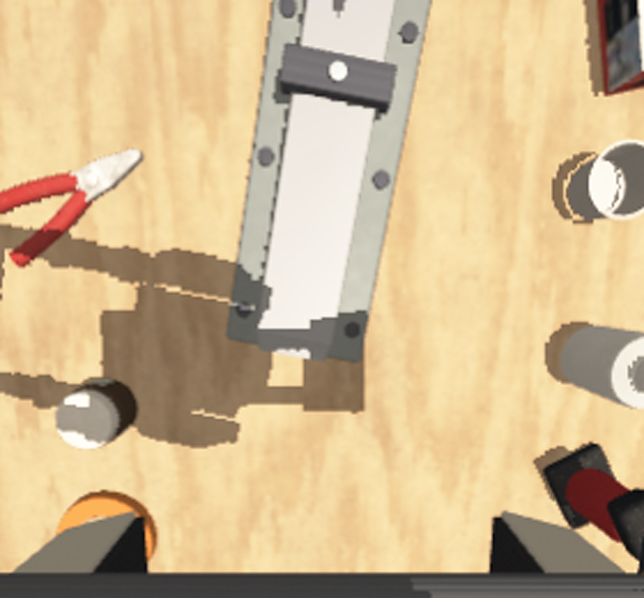

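```bash
cat > bed.py <<'E'
from h import *
np.set_printoptions(precision=2,suppress=True)
c=capture('wrist')
cv=lambda u,v:((u+.5)/2.3-.5+180,(v+.5)/2.3-.5)
# (px, z, local x or None, local y or None)
D=[((229,339),16,-48,-130),((362,362),16,48,-130),((274,0),16,-48,None),((430,0),16,48,None),((251,170),16,-48,None),((396,180),16,48,None),
 ((262,325),46,-25,None),((302,97),46,-25,None),((335,316),46,25,None),((371,112),46,25,None)]
P=[(atz(c,*cv(*d[0]),d[1]),d[2],d[3]) for d in D]
def loc(p,w): d=w[:2]-p[:2];return np.array([np.cos(p[2])*d[0]+np.sin(p[2])*d[1],-np.sin(p[2])*d[0]+np.cos(p[2])*d[1]])
def f(p,P=P):
    r=[]
    for w,x,y in P:
        l=loc(p,w)
        if x is not None:r.append(l[0]-x)
        if y is not None:r.append(l[1]-y)
    return r
s=least_squares(f,[570,130,0],x_scale=[1,1,.01]);p=s.x;print(p,s.fun)
g=cv2.GaussianBlur(cv2.cvtColor(c['img'],cv2.COLOR_RGB2GRAY).astype(np.float32),(0,0),.7)
def wpt(p,x,y,z): return [p[0]+np.cos(p[2])*x-np.sin(p[2])*y,p[1]+np.sin(p[2])*x+np.cos(p[2])*y,z]
for it in range(3):
    Q=[]
    for x,z in [(-48,16),(48,16),(-25,46),(25,46)]:
        E=[]
        for y in np.arange(-110,-5,5):
            t=np.arange(-5,5.01,.25)
            uv=proj(c,[wpt(p,x+k,y,z) for k in t]).astype(np.float32)
            G=np.abs(np.gradient(cv2.remap(g,uv[:,0],uv[:,1],1).ravel()))
            k=np.argmax(G*np.exp(-t**2/18));E.append(t[k]);Q.append((np.array(wpt(p,x+t[k],y,z)),x,None))
        print(x,z,np.median(E),np.std(E))
    Q+=[P[0],P[1]]
    s=least_squares(lambda p:f(p,Q),p,x_scale=[1,1,.01],loss='soft_l1');p=s.x;print(p)
for q in [(281,73),(391,98)]: print('stop top front',loc(p,atz(c,*cv(*q),63)))
for q in [(285,44),(396,70)]: print('stop top back',loc(p,atz(c,*cv(*q),63)))
for q in [(298,98),(374,112)]: print('stop bottom front',loc(p,atz(c,*cv(*q),46)))
E
python3 bed.py
```

```text
[583.61  97.86  -0.18] [ 1.09 -0.12 -0.58  0.12  0.64 -1.43  0.52 -1.14  1.58  5.24 -2.93 -3.  ]
-48 16 -1.25 0.8331632479486997
48 16 -0.75 0.5345224838248488
-25 46 -0.5 1.1204398634145183
25 46 -1.5 1.1362657141895247
[582.55  98.05  -0.17]
-48 16 -0.5 0.7192289269996769
48 16 0.0 0.48532897882475023
-25 46 0.0 1.1373877059520179
25 46 -0.75 0.34048451538274027
[582.24  98.1   -0.17]
-48 16 -0.5 0.6430775636223574
48 16 0.25 0.50954606092935
-25 46 0.0 1.1942796384747096
25 46 -0.5 0.4008918628686366
[582.2   98.11  -0.18]
stop top front [-30.76  26.33]
stop top front [32.72 24.45]
stop top back [-30.77  40.84]
stop top back [32.67 38.72]
stop bottom front [-20.53  19.66]
stop bottom front [25.23 19.95]
```

```bash
python3 -m handwheel '[[[-4,-44,-20],[0,0,-0.032]],[[-4,-44,-20],[0,0,-0.032]],[[-4,-44,-20],[0,0,-0.032]],[[-4,-44,-20],[0,0,-0.032]],[[-4,-44,-20],[0,0,-0.032]],[[-3,-42,-20],[0,0,-0.034]],[[0,0,-28],[0,0,0]],[[0,0,-28],[0,0,0]],[[0,0,0],[0,0,0]],[[0,0,0],[0,0,0]]]' 0
python3 - <<'E'
from h import *
np.set_printoptions(precision=2,suppress=True)
c=capture('wrist')
a=-.2;R=np.array([[np.cos(a),-np.sin(a),0],[np.sin(a),np.cos(a),0],[0,0,1]])
L=np.array([(38,42,38),(38,-42,38),(-38,-42,38),(-38,42,38),(17,36,92),(17,-8,92),(-17,-8,92),(-17,36,92),(0,56,66)])
q=proj(c,L@R.T+[549.6,-331.2,0]);print(q)
im=c['img'][:,:,::-1].copy()
for u in q: cv2.circle(im,tuple(int(round(t*8)) for t in u),12,(0,0,255),1,cv2.LINE_AA,3)
cv2.imwrite('pics/w3.png',im); print(get_obs()['tool_pos'])
E
```

```text
time: 5.35
tool_pos: [553.8, -314.7, 154.0]
tcp_rot: [3.14, 0.001, 1.372]
contact_force: [0.9, 0.4, 0.4]
grip_width: 92.0
[[357.79 171.63]
 [354.47 254.78]
 [278.39 254.62]
 [275.29 171.42]
 [339.23 192.12]
 [337.97 246.9 ]
 [294.33 246.81]
 [293.19 192.01]
 [316.42 160.34]]
[ 554.05 -314.63  154.42]
```

View pics/w3.png

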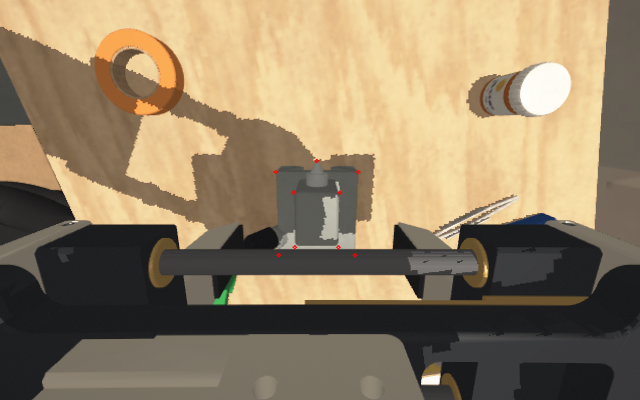

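```bash
python3 -m handwheel '[[[-0.5,0,-24],[0,0,0]],[[-0.5,0,-24],[0,0,0]],[[0,0,-20],[0,0,0]],[[0,0,-12],[0,0,0]],[[0,0,-6],[0,0,0]],[[0,0,0],[0,0,0]]]' 0
python3 -m handwheel '[[[0,0,0],[0,0,0]],[[0,0,0],[0,0,0]],[[0,0,0],[0,0,0]],[[0,0,0],[0,0,0]],[[0,0,0],[0,0,0]],[[0,0,0],[0,0,0]],[[0,0,0],[0,0,0]],[[0,0,0],[0,0,0]]]' 1
```

```text
time: 6.15
tool_pos: [552.8, -314.0, 67.2]
tcp_rot: [3.141, 0.0, 1.373]
contact_force: [-0.1, 0.4, -0.1]
grip_width: 91.9
time: 7.15
tool_pos: [552.6, -313.8, 66.7]
tcp_rot: [3.141, 0.0, 1.373]
contact_force: [0.8, 0.2, -0.2]
grip_width: 33.7
```

```bash
python3 -m handwheel '[[[0,0,25],[0,0,0]],[[0,0,30],[0,0,0]],[[0,30,0],[0,0,0.023]],[[0,45,0],[0,0,0]],[[0,45,0],[0,0,0]],[[0,45,0],[0,0,0]],[[1,45,0],[0,0,0]],[[0,30,0],[0,0,0]],[[0,10,-20],[0,0,0]],[[0,0,-12],[0,0,0]],[[0,0,0],[0,0,0]],[[0,0,0],[0,0,0]]]' 1
python3 - <<'E'
from h import *
np.set_printoptions(precision=2,suppress=True)
c=capture('wrist')
o=get_obs();print(o['tool_pos'],o['tcp_rot'])
def T(L,p,z):
    a=p[2];R=np.array([[np.cos(a),-np.sin(a),0],[np.sin(a),np.cos(a),0],[0,0,1]]);return np.array(L,float)@R.T+[p[0],p[1],z]
im=c['img'][:,:,::-1].copy()
im=cv2.resize(im[40:270,190:450],None,fx=2.6,fy=2.6,interpolation=cv2.INTER_CUBIC)
def line(L,p,z,col):
    q=((proj(c,T(L,p,z))-[190,40]+.5)*2.6*8).astype(int)
    cv2.polylines(im,[q.reshape(-1,1,2)],False,col,1,cv2.LINE_AA,3)
B=[582.2,98.1,-.175]
for x in(-25,25): line([(x,y,46) for y in range(-118,15,10)],B,0,(0,0,255))
for x in(-48,48): line([(x,y,16) for y in range(-130,15,10)],B,0,(255,0,0))
line([(-48,-130,16),(48,-130,16)],B,0,(255,0,0))
t=o['tool_pos'];a=o['tcp_rot'][2]-np.pi/2
p=[t[0]+17.4*np.sin(a),t[1]-17.4*np.cos(a),a];z=t[2]-66.7;print(p,z)
line([(-38,42,38),(38,42,38)],p,z,(0,255,0));line([(-17,36,92),(17,36,92)],p,z,(0,255,0));line([(0,36,66),(0,56,66)],p,z,(0,255,0))
cv2.imwrite('pics/w4.png',im)
E
```

```text
time: 8.65
tool_pos: [553.9, -64.7, 90.0]
tcp_rot: [3.141, 0.0, 1.395]
contact_force: [-0.1, 0.0, -3.9]
grip_width: 33.8
[553.95 -64.68  90.22] [3.14 0.   1.39]
[np.float64(550.9044981015907), np.float64(-81.81089578254684), np.float64(-0.17604674063735604)] 23.515904165820956
```

View pics/w4.png

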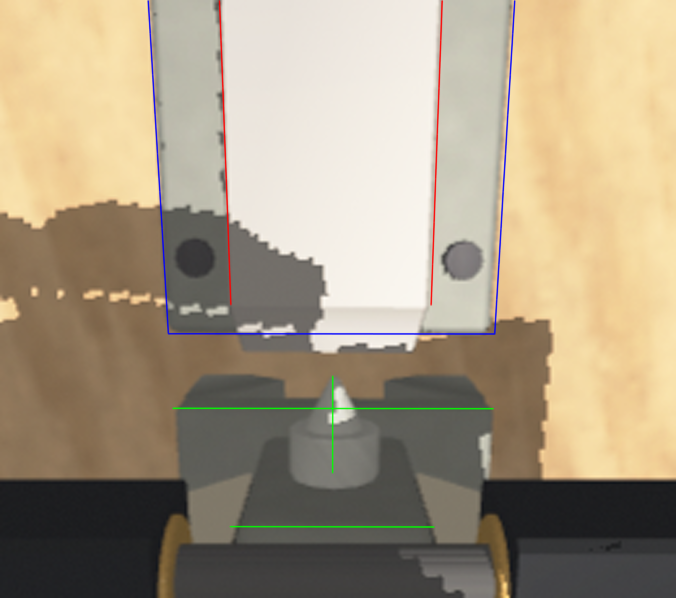

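```bash
python3 -m handwheel '[[[0,0,-2.6],[0,0,0]],[[1.4,7.9,0],[0,0,0]],[[1.4,7.9,0],[0,0,0]],[[1.4,7.9,0],[0,0,0]],[[1.4,7.9,0],[0,0,0]],[[0,0,0],[0,0,0]]]' 1
```

```text
time: 9.45
tool_pos: [558.9, -31.2, 86.9]
tcp_rot: [-3.141, -0.001, 1.397]
contact_force: [-1.5, 3.1, -5.7]
grip_width: 33.4
```

```bash
python3 -m handwheel '[[[1.7,9.9,0],[0,0,0]],[[1.7,9.9,0],[0,0,0]],[[1.7,9.9,0],[0,0,0]],[[1.7,9.9,0],[0,0,0]],[[1.7,9.9,0],[0,0,0]],[[1.7,9.9,0],[0,0,0]],[[0,0,0],[0,0,0]]]' 1
```

```text
time: 10.32
tool_pos: [569.6, 28.4, 87.2]
tcp_rot: [3.141, -0.001, 1.397]
contact_force: [-2.4, 2.0, -6.6]
grip_width: 34.0
```

```bash
python3 -m handwheel '[[[1.7,9.9,0],[0,0,0]],[[1.7,9.9,0],[0,0,0]],[[1.7,9.9,0],[0,0,0]],[[1.7,9.9,0],[0,0,0]],[[0,0,0],[0,0,0]]]' 1
```

```text
time: 10.95
tool_pos: [576.6, 67.9, 87.3]
tcp_rot: [3.141, -0.001, 1.397]
contact_force: [-1.1, 0.3, -5.3]
grip_width: 33.9
```

```bash
python3 -m handwheel '[[[1.5,8.8,0],[0,0,0]],[[1.4,7.9,0],[0,0,0]],[[0.5,3,0],[0,0,0]],[[0,0,0],[0,0,0]]]' 1
python3 -m handwheel '[[[0.3,2,0],[0,0,0]],[[0.3,2,0],[0,0,0]],[[0,0,0],[0,0,0]]]' 1
```

```text
time: 11.45
tool_pos: [580.1, 86.8, 87.3]
tcp_rot: [3.14, -0.0, 1.396]
contact_force: [1.5, 1.7, -5.6]
grip_width: 33.8
time: 11.82
tool_pos: [580.6, 90.3, 87.2]
tcp_rot: [3.141, -0.0, 1.396]
contact_force: [3.1, -1.7, -7.0]
grip_width: 34.1
```

```bash
python3 -m handwheel '[[[0.3,2,0],[0,0,0]],[[0,0,0],[0,0,0]],[[0,0,0],[0,0,0]]]' 1
python3 -m handwheel '[[[0.3,2,0],[0,0,0]],[[0,0,0],[0,0,0]],[[0,0,0],[0,0,0]]]' 1
```

```text
time: 12.2
tool_pos: [580.9, 92.3, 87.2]
tcp_rot: [3.141, 0.0, 1.396]
contact_force: [3.7, -3.2, -7.9]
grip_width: 33.8
time: 12.58
tool_pos: [581.2, 94.2, 87.1]
tcp_rot: [3.14, 0.0, 1.396]
contact_force: [4.1, -2.7, -8.7]
grip_width: 33.6
```

```bash
python3 -m handwheel '[[[0.3,2,0],[0,0,0]],[[0,0,0],[0,0,0]],[[0,0,0],[0,0,0]]]' 1
```

```text
time: 12.95
tool_pos: [581.5, 95.8, 87.1]
tcp_rot: [3.141, 0.001, 1.396]
contact_force: [4.5, -5.4, -8.6]
grip_width: 33.6
```

```bash
python3 -m handwheel '[[[0.3,2,0],[0,0,0]],[[0,0,0],[0,0,0]],[[0,0,0],[0,0,0]]]' 1
python3 -m handwheel '[[[0.3,2,0],[0,0,0]],[[0,0,0],[0,0,0]],[[0,0,0],[0,0,0]]]' 1
```

```text
time: 13.32
tool_pos: [581.6, 96.1, 87.2]
tcp_rot: [3.141, 0.003, 1.395]
contact_force: [2.4, -12.3, -6.9]
grip_width: 34.1
time: 13.7
tool_pos: [581.6, 96.2, 87.1]
tcp_rot: [3.141, 0.006, 1.395]
contact_force: [1.4, -21.7, -4.4]
grip_width: 34.0
```

```bash
python3 -m handwheel '[[[-0.5,-3,0],[0,0,0]],[[0,0,0],[0,0,0]]]' 1
python3 -m handwheel '[[[0,0,0],[0,0,0]],[[0,0,0],[0,0,0]],[[0,0,0],[0,0,0]],[[0,0,0],[0,0,0]],[[0,0,0],[0,0,0]],[[0,0,0],[0,0,0]],[[0,0,30],[0,0,0]],[[0,0,50],[0,0,0]],[[-10,-35,40],[0,0,0]],[[-20,-50,20],[0,0,0]],[[0,0,0],[0,0,0]],[[0,0,0],[0,0,0]]]' 0
cat > look.py <<'E'
from h import *
import sys
np.set_printoptions(precision=2,suppress=True)
c=capture('wrist');o=get_obs()
def T(L,p,z):
    a=p[2];R=np.array([[np.cos(a),-np.sin(a),0],[np.sin(a),np.cos(a),0],[0,0,1]]);return np.array(L,float)@R.T+[p[0],p[1],z]
p=[578.8,79.0,-.175]
k=proj(c,T([(-57,-24,60)],p,20))[0];print(k)
x0,y0=int(k[0])-60,max(0,int(k[1])-80);s=4.5
im=cv2.resize(c['img'][y0:y0+130,x0:x0+170,::-1],None,fx=s,fy=s,interpolation=cv2.INTER_CUBIC)
def line(L,p,z,col):
    q=((proj(c,T(L,p,z))-[x0,y0]+.5)*s*8).astype(int)
    cv2.polylines(im,[q.reshape(-1,1,2)],False,col,1,cv2.LINE_AA,3)
line([(-38,42,38),(38,42,38),(38,-42,38),(-38,-42,38),(-38,42,38)],p,20,(0,255,0))
a=np.array([-.5736,0,.8192]);g=np.array([-57,-24,60.])
line([g-16*a,g+12*a],p,20,(0,0,255))
line([(-32,42,46-20+17),(32,42,46-20+17)],p,20,(255,0,0))
cv2.imwrite(sys.argv[1],im);print(x0,y0,o['tool_pos'],o['joint_positions'])
for r in spot_in('knob_grip','wrist')[:2]: print(r['score'],W(c,r['xyz']))
E
python3 look.py pics/k1.png
```

```text
time: 13.95
tool_pos: [581.5, 96.0, 87.1]
tcp_rot: [3.141, 0.002, 1.395]
contact_force: [3.2, -8.2, -8.4]
grip_width: 33.8
time: 15.45
tool_pos: [551.1, 12.6, 227.0]
tcp_rot: [-3.141, -0.0, 1.395]
contact_force: [0.9, -0.3, -0.2]
grip_width: 91.7
[276.8  145.56]
216 65 [551.09  13.02 226.57] [-0.12  0.41  1.49  0.    1.25  0.06]
0.75 [580.92 143.03  40.93]
0.63 [525.74  67.43  87.02]
```

View pics/k1.png

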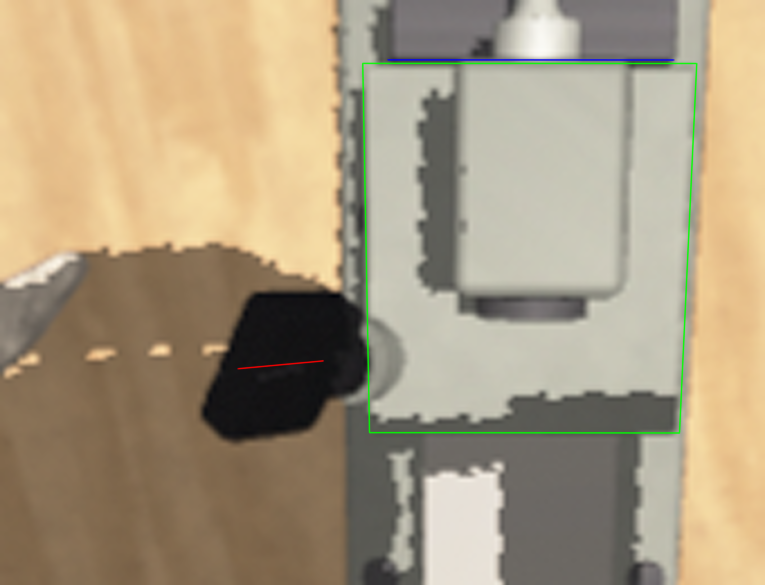

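```bash
cat > fit.py <<'E'
from h import *
np.set_printoptions(precision=3,suppress=True)
c=capture('wrist')
al=-.175;Rz=np.array([[np.cos(al),-np.sin(al),0],[np.sin(al),np.cos(al),0],[0,0,1]])
O=np.array([578.8,79.0,20]);a=np.array([-.5736,0,.8192]);u=np.array([0,1,0.]);v=np.cross(a,u);G=np.array([-57,-24,60.])
k=proj(c,(Rz@G+O)[None])[0]
g=c['img'].max(2);m=(g<55).astype(np.uint8)
roi=np.zeros_like(m);cv2.circle(roi,(int(k[0]),int(k[1])),34,1,-1);m&=roi
n,lab,st,_=cv2.connectedComponentsWithStats(m);m=(lab==lab[int(k[1]),int(k[0])]).astype(np.uint8);print('area',m.sum())
def sil(phi,d):
    e=np.cos(phi)*u+np.sin(phi)*v;f=np.cross(a,e)
    im=np.zeros((400*4,640*4),np.uint8)
    box=[G+i*17*e+j*6*f+h*a for i in(-1,1) for j in(-1,1) for h in(-16,12)]
    t=np.linspace(0,6.28,24);hub=[G+9*(np.cos(x)*u+np.sin(x)*v)+h*a for x in t for h in(-16,-22)]
    for P in(box,hub):
        q=proj(c,np.array(P)@Rz.T+O+Rz@np.array([d[0],d[1],0]))
        cv2.fillConvexPoly(im,cv2.convexHull(((q+.5)*4).astype(np.int32)),255)
    return cv2.resize(im,(640,400),interpolation=cv2.INTER_AREA)>127
R=[]
for phi in np.arange(0,3.14,.05):
  for dx in(-4,-2,0,2,4):
    for dy in(-4,-2,0,2,4):
      s=sil(phi,(dx,dy));R.append(((s&(m>0)).sum()/(s|(m>0)).sum(),phi,dx,dy))
R.sort(reverse=True);print(np.array(R[:8]))
phi=R[0][1];e=np.cos(phi)*u+np.sin(phi)*v
print('axis',Rz@a,'wing',Rz@e,'grip',Rz@G+O)
E
python3 fit.py
```

```text
area 875
[[0.879 2.45  0.    0.   ]
 [0.877 2.4   0.    0.   ]
 [0.869 2.35  0.    0.   ]
 [0.865 2.5   0.    0.   ]
 [0.859 2.55  0.    0.   ]
 [0.857 2.3   0.    0.   ]
 [0.856 2.4   2.    0.   ]
 [0.854 2.35  2.    0.   ]]
axis [-0.565  0.1    0.819] wing [-0.649 -0.668 -0.366] grip [518.492  65.291  80.   ]
```

Run:
```python
from h import *
from scipy.spatial.transform import Rotation as R
np.set_printoptions(precision=3,suppress=True)
o=get_obs();C=R.from_euler('xyz',o['tcp_rot']).as_matrix()
a=np.array([-.565,.0999,.8192]);a/=np.linalg.norm(a)
phi=2.42;al=-.175
u=np.array([-np.sin(al),np.cos(al),0]);v=np.cross(a,u)
x=-(np.cos(phi)*u+np.sin(phi)*v);z=-a;y=np.cross(z,x);T=np.c_[x,y,z]
r=R.from_matrix(T@C.T).as_rotvec();print(r,np.linalg.norm(r),x,y)
```

```text
[ 0.115 -0.614 -0.7  ] 0.9384880596370968 [0.664 0.645 0.379] [ 0.491 -0.758  0.431]
```

```bash
python3 -m handwheel '[[[-10.3,7.6,-9.3],[0.0144,-0.0768,-0.0875]],[[-10.3,7.6,-9.3],[0.0144,-0.0768,-0.0875]],[[-10.3,7.6,-9.3],[0.0144,-0.0768,-0.0875]],[[-10.3,7.6,-9.3],[0.0144,-0.0768,-0.0875]],[[-10.3,7.6,-9.3],[0.0144,-0.0768,-0.0875]],[[-10.3,7.6,-9.3],[0.0144,-0.0768,-0.0875]],[[-10.3,7.6,-9.3],[0.0144,-0.0768,-0.0875]],[[-10.3,7.6,-9.3],[0.0144,-0.0768,-0.0875]],[[0,0,0],[0,0,0]],[[0,0,0],[0,0,0]],[[0,0,0],[0,0,0]]]' 0
cat > tool.py <<'E'
from h import *
from scipy.spatial.transform import Rotation as R
np.set_printoptions(precision=3,suppress=True)
o=get_obs();C=R.from_euler('xyz',o['tcp_rot']).as_matrix();print(o['time'],o['tool_pos'],'x',C[:,0],'y',C[:,1],'z',C[:,2],'q',o['joint_positions'])
print('F',o['contact_force'],'M',o['moment'],o['grip_width'])
a=np.array([-.565,.0999,.8192]);al=-.175;u=np.array([-np.sin(al),np.cos(al),0]);v=np.cross(a,u)
print('phi of tool x',np.arctan2(C[:,0]@v,C[:,0]@u),'to grip TCP',np.array([514,66.1,86.6])-o['tool_pos'])
E
python3 tool.py; python3 look.py pics/k2.png
```

```text
time: 16.98
tool_pos: [477.2, 69.1, 168.2]
tcp_rot: [2.695, -0.318, 0.808]
contact_force: [0.1, 0.2, -0.4]
grip_width: 91.6
16.975 [477.219  69.069 168.203] x [0.657 0.686 0.313] y [ 0.558 -0.721  0.41 ] z [ 0.507 -0.095 -0.857] q [ 0.063  0.186  2.159 -0.446  0.296  1.294]
F [ 0.101  0.212 -0.35 ] M [0.07  0.284 0.048] 91.6341852530154
phi of tool x -0.6583418707857236 to grip TCP [ 36.781  -2.969 -81.603]
[305.63 207.52]
245 127 [477.13  68.97 168.18] [ 0.06  0.19  2.16 -0.45  0.3   1.29]
0.86 [519.5   70.65  88.15]
```

View pics/k2.png

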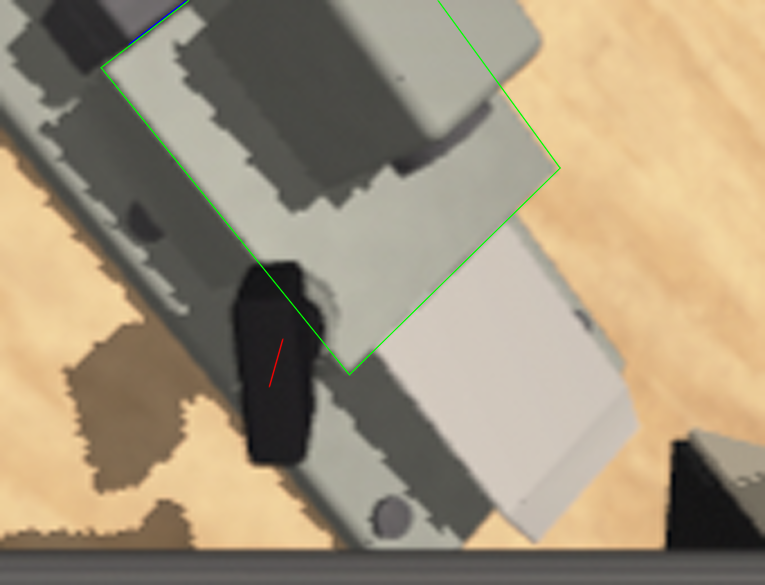

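```bash
python3 -m handwheel '[[[5,0.3,-16],[0,0,0]],[[5,0.3,-16],[0,0,0]],[[4.2,0.4,-16.8],[0,0,0]],[[0,0,0],[0,0,0]],[[0,0,0],[0,0,0]]]' 0
cat >> tool.py <<'E'
x=-(np.cos(2.42)*u+np.sin(2.42)*v);T=np.c_[x,np.cross(-a,x),-a];print('rotvec to target',R.from_matrix(T@C.T).as_rotvec())
E
python3 tool.py
```

```text
time: 17.7
tool_pos: [495.1, 78.4, 138.3]
tcp_rot: [2.705, -0.291, 0.793]
contact_force: [-0.5, -0.2, -1.0]
grip_width: 92.1
17.7 [495.103  78.427 138.297] x [0.672 0.683 0.287] y [ 0.561 -0.722  0.405] z [ 0.484 -0.111 -0.868] q [ 0.098  0.284  2.125 -0.6    0.283  1.481]
F [-0.469 -0.18  -0.957] M [ 0.091  0.316 -0.057] 92.09856254282441
phi of tool x -0.6572440537669667 to grip TCP [ 18.897 -12.327 -51.697]
rotvec to target [ 0.037 -0.101 -0.038]
```

```bash
cat > fk.py <<'E'
from h import *
from scipy.spatial.transform import Rotation as R
from scipy.optimize import differential_evolution
np.set_printoptions(precision=3,suppress=True)
rz=lambda t:R.from_euler('z',t).as_matrix();ry=lambda t:R.from_euler('y',t).as_matrix()
D=[([-1.406,.342,1.524,0,1.275,-.146],[160.6,-499.9,248.8]),([-.75,.42,1.19,0,1.53,.51],[479.6,-340.5,328.5]),
([-.12,.41,1.49,0,1.25,.06],[551.1,13,226.6]),([.063,.186,2.159,-.446,.296,1.294],[477.2,69.05,168.2]),([.098,.284,2.125,-.6,.283,1.481],[495.1,78.4,138.3])]
def rot(q): return rz(q[0])@ry(q[1]+q[2])@rz(q[3])@ry(q[4])@rz(q[5])
def fk(q,g):
    L1,L2,h,d,off,e=g
    A=rz(q[0]);F=A@ry(q[1]+q[2])
    return A@[L1*np.sin(q[1]),off,h+L1*np.cos(q[1])]+F@[e,0,L2]+rot(q)@[0,0,d]
s=least_squares(lambda g:np.concatenate([fk(q,g)-p for q,p in D]),[400,400,200,300,77,0]);G=s.x
RC=rot(D[3][0]).T@R.from_euler('xyz',[2.695,-.318,.808]).as_matrix()
if __name__=='__main__':
    print(G,s.fun);print(RC);print(rot(D[4][0])@RC-R.from_euler('xyz',[2.705,-.291,.793]).as_matrix())
    print(rot(D[0][0])@RC)
E
python3 fk.py
```

```text
[506.451 378.887 217.556 293.064  76.92   43.503] [ 0.563 -0.302  0.96   0.042 -1.206  0.108 -1.914 -1.743 -1.277 -0.035
  1.176 -0.055  0.447  1.181  0.264]
[[ 0.001 -1.    -0.001]
 [ 1.     0.001 -0.   ]
 [ 0.    -0.001  1.   ]]
[[-0.001  0.001  0.001]
 [ 0.001  0.001  0.   ]
 [-0.     0.001  0.   ]]
[[ 0.952  0.307  0.   ]
 [ 0.307 -0.952 -0.001]
 [-0.     0.001 -1.   ]]
```

```bash
cat > ik.py <<'E'
from fk import *
lo=np.array([-2.5,-.74,.07,-.97,.30,-3.05]);hi=np.array([2.5,1.99,2.67,4.1,2.63,3.05])
a=np.array([-.565,.0999,.8192]);a/=np.linalg.norm(a);al=-.175;u=np.array([-np.sin(al),np.cos(al),0]);v=np.cross(a,u)
Gp=np.array([518.5,65.3,80])
def tgt(phi,flip):
    x=(np.cos(phi)*u+np.sin(phi)*v)*(-1 if flip else 1);return np.c_[x,np.cross(-a,x),-a]
def solve(phi,flip,dist,seed,w=60):
    T=tgt(phi,flip);p=Gp+dist*a
    def f(q):
        Rr=R.from_matrix(rot(q)@RC@T.T).as_rotvec();return np.r_[fk(q,G)-p,w*Rr]
    s=least_squares(f,np.clip(seed,lo+.001,hi-.001),bounds=(lo,hi));r=s.fun;return s.cost,s.x,r[:3],r[3:]/w
if __name__=='__main__':
  for flip in(0,1):
   for seedn,s4 in [('a',-.6),('b',.5),('c',3.),('d',1.8)]:
    for dphi in(0,-1,-2.1):
      best=min((solve(-.72+dphi,flip,8,[.07,.35,2.0,s4,.35,s6]) for s6 in(-2,-.5,1,2.5)),key=lambda t:t[0])
      print(flip,seedn,dphi,best[0].round(1),best[1],best[2],best[3])
E
python3 ik.py
```

```text
0 a 0 48.1 [ 0.118  0.431  2.092 -0.97   0.3    1.941] [0.34  0.499 0.861] [-0.071  0.131 -0.065]
0 a -1 48.4 [ 0.118  0.431  2.092 -0.97   0.3    2.941] [0.341 0.5   0.864] [-0.071  0.131 -0.065]
0 a -2.1 48.4 [ 0.118  0.431  2.092 -0.97   0.3   -2.242] [0.342 0.499 0.866] [-0.071  0.132 -0.065]
0 b 0 12.7 [ 0.084  0.448  2.261  3.819  0.3   -2.874] [-0.223  0.064 -0.451] [-0.033 -0.076 -0.013]
0 b -1 48.4 [ 0.118  0.431  2.092 -0.97   0.3    2.941] [0.341 0.5   0.864] [-0.071  0.131 -0.065]
0 b -2.1 12.4 [ 0.084  0.448  2.261  3.82   0.3   -0.775] [-0.22   0.063 -0.445] [-0.032 -0.075 -0.013]
0 c 0 12.7 [ 0.084  0.448  2.261  3.819  0.3   -2.874] [-0.223  0.064 -0.451] [-0.033 -0.076 -0.013]
0 c -1 12.5 [ 0.084  0.448  2.261  3.816  0.3   -1.872] [-0.222  0.063 -0.449] [-0.032 -0.075 -0.013]
0 c -2.1 12.4 [ 0.084  0.448  2.261  3.82   0.3   -0.775] [-0.22   0.063 -0.445] [-0.032 -0.075 -0.013]
0 d 0 12.7 [ 0.084  0.448  2.261  3.819  0.3   -2.874] [-0.223  0.064 -0.451] [-0.033 -0.076 -0.013]
0 d -1 12.5 [ 0.084  0.448  2.261  3.816  0.3   -1.872] [-0.222  0.063 -0.449] [-0.032 -0.
[... 583 characters left out ...]
-0.033 -0.075 -0.013]
1 b -2.1 47.8 [ 0.118  0.431  2.092 -0.97   0.3    0.9  ] [0.339 0.497 0.859] [-0.071  0.131 -0.065]
1 c 0 12.4 [0.085 0.448 2.26  3.825 0.3   0.262] [-0.22   0.065 -0.444] [-0.032 -0.075 -0.013]
1 c -1 12.5 [0.085 0.448 2.26  3.827 0.3   1.26 ] [-0.221  0.066 -0.446] [-0.033 -0.075 -0.013]
1 c -2.1 12.7 [0.085 0.448 2.26  3.824 0.3   2.363] [-0.222  0.065 -0.449] [-0.033 -0.076 -0.013]
1 d 0 12.4 [0.085 0.448 2.26  3.825 0.3   0.262] [-0.22   0.065 -0.444] [-0.032 -0.075 -0.013]
1 d -1 12.5 [0.085 0.448 2.26  3.827 0.3   1.26 ] [-0.221  0.066 -0.446] [-0.033 -0.075 -0.013]
1 d -2.1 12.7 [0.085 0.448 2.26  3.824 0.3   2.363] [-0.222  0.065 -0.449] [-0.033 -0.076 -0.013]
```

```bash
cat > path.py <<'E'
from ik import *
o=get_obs();q=np.array(o['joint_positions']);R0=R.from_euler('xyz',o['tcp_rot']).as_matrix();P0=np.array(o['tool_pos'])
print(fk(q,G)-P0)
qe=solve(-.72,0,45,[.084,.448,2.261,3.8,.31,-2.87])[1];print(qe,fk(qe,G))
N=24;rows=[];C=R0;P=fk(q,G)
pe=Gp+45*a
for i in range(1,N+1):
    t=i/N;qq=q+(qe-q)*t;qq[4]=max(qq[4],.31);pt=fk(q,G)*(1-t)+pe*t
    s=least_squares(lambda w:fk(np.r_[w,qq[3:]],G)-pt,qq[:3]);qq[:3]=s.x
    T=rot(qq)@RC;r=R.from_matrix(T@C.T).as_rotvec();p=fk(qq,G)
    print('[[%.1f,%.1f,%.1f],[%.3f,%.3f,%.3f]],'%(*(p-P),*r),end='\n' if i%6==0 else '');C=T;P=p
E
python3 path.py
```

```text
[0.305 1.031 0.05 ]
[ 0.121  0.357  2.294  4.022  0.3   -3.05 ] [492.83   69.938 116.243]
[[-0.1,-0.4,-0.9],[0.031,0.033,-0.007]],[[-0.1,-0.4,-0.9],[0.048,0.014,-0.005]],[[-0.1,-0.4,-0.9],[0.050,0.008,-0.005]],[[-0.1,-0.4,-0.9],[0.050,0.001,-0.005]],[[-0.1,-0.4,-0.9],[0.049,-0.006,-0.006]],[[-0.1,-0.4,-0.9],[0.046,-0.012,-0.007]],
[[-0.1,-0.4,-0.9],[0.041,-0.018,-0.009]],[[-0.1,-0.4,-0.9],[0.035,-0.022,-0.010]],[[-0.1,-0.4,-0.9],[0.027,-0.026,-0.011]],[[-0.1,-0.4,-0.9],[0.018,-0.028,-0.012]],[[-0.1,-0.4,-0.9],[0.009,-0.029,-0.012]],[[-0.1,-0.4,-0.9],[-0.001,-0.029,-0.011]],
[[-0.1,-0.4,-0.9],[-0.010,-0.027,-0.010]],[[-0.1,-0.4,-0.9],[-0.019,-0.025,-0.009]],[[-0.1,-0.4,-0.9],[-0.027,-0.022,-0.007]],[[-0.1,-0.4,-0.9],[-0.034,-0.018,-0.005]],[[-0.1,-0.4,-0.9],[-0.039,-0.014,-0.004]],[[-0.1,-0.4,-0.9],[-0.043,-0.009,-0.003]],
[[-0.1,-0.4,-0.9],[-0.046,-0.004,-0.002]],[[-0.1,-0.4,-0.9],[-0.046,0.001,-0.002]],[[-0.1,-0.4,-0.9],[-0.045,0.006,-0.003]],[[-0.1,-0.4,-0.9],[-0.043,0.011,-0.004]],[[-0.1,-0.4,-0.9],[-0.039,0.016,-0.005]],[[-0.1,-0.4,-0.9],[-0.033,0.021,-0.006]],
```

```bash
python3 -m handwheel '[[[0,-0.4,-0.9],[0.031,0.033,-0.007]],[[0,-0.4,-0.9],[0.048,0.014,-0.005]],[[0,-0.4,-0.9],[0.05,0.008,-0.005]],[[0,-0.4,-0.9],[0.05,0.001,-0.005]],[[0,-0.4,-0.9],[0.049,-0.006,-0.006]],[[0,-0.4,-0.9],[0.046,-0.012,-0.007]],[[0,-0.4,-0.9],[0.041,-0.018,-0.009]],[[0,-0.4,-0.9],[0.035,-0.022,-0.01]],[[0,-0.4,-0.9],[0.027,-0.026,-0.011]],[[0,-0.4,-0.9],[0.018,-0.028,-0.012]],[[0,-0.4,-0.9],[0.009,-0.029,-0.012]],[[0,-0.4,-0.9],[0,-0.029,-0.011]]]' 0
python3 tool.py;python3 path.py
```

```text
time: 19.2
tool_pos: [495.3, 73.2, 128.0]
tcp_rot: [2.962, -0.65, 0.609]
contact_force: [0.1, 0.5, 0.5]
grip_width: 91.6
19.2 [495.347  73.219 127.996] x [0.653 0.455 0.605] y [ 0.474 -0.869  0.142] z [ 0.591  0.194 -0.783] q [-0.192  0.301  2.282  1.719  0.312 -0.798]
F [0.052 0.475 0.466] M [-0.11   0.289  0.009] 91.636490749871
phi of tool x -0.9639370256071664 to grip TCP [ 18.653  -7.119 -41.396]
rotvec to target [-0.37   0.031  0.009]
[ 0.514 -0.502 -0.548]
[ 0.121  0.357  2.294  4.022  0.3   -3.05 ] [492.83   69.938 116.243]
[[-0.1,-0.1,-0.4],[-0.005,-0.014,-0.005]],[[-0.1,-0.1,-0.4],[-0.007,-0.013,-0.005]],[[-0.1,-0.1,-0.4],[-0.009,-0.013,-0.005]],[[-0.1,-0.1,-0.4],[-0.011,-0.012,-0.004]],[[-0.1,-0.1,-0.4],[-0.013,-0.011,-0.004]],[[-0.1,-0.1,-0.4],[-0.014,-0.010,-0.003]],
[[-0.1,-0.1,-0.4],[-0.016,-0.009,-0.003]],[[-0.1,-0.1,-0.4],[-0.018,-0.008,-0.003]],[[-0.1,-0.1,-0.4],[-0.019,-0.007,-0.002]],[[-0.1,-0.1,-0.4],[-0.020,-0.006,-0.002]],[[-0.1,-0.1,-0.4],[-0.021,-0.005,-0.002]],[[-0.1,-0.1,-0.4],[-0.022,-0.004,-0.001]],
[[-0.1,-0.1,-0.4],[-0.022,-0.003,-0.001]],[[-0.1,-0.1,-0.4],[-0.023,-0.001,-0.001]],[[-0.1,-0.1,-0.4],[-0.023,-0.000,-0.001]],[[-0.1,-0.1,-0.4],[-0.023,0.001,-0.001]],[[-0.1,-0.1,-0.4],[-0.023,0.002,-0.001]],[[-0.1,-0.1,-0.4],[-0.022,0.004,-0.001]],
[[-0.1,-0.1,-0.4],[-0.022,0.005,-0.002]],[[-0.1,-0.1,-0.4],[-0.021,0.006,-0.002]],[[-0.1,-0.1,-0.4],[-0.020,0.007,-0.002]],[[-0.1,-0.1,-0.4],[-0.018,0.009,-0.003]],[[-0.1,-0.1,-0.4],[-0.017,0.010,-0.003]],[[-0.1,-0.1,-0.4],[-0.015,0.011,-0.003]],
```

```bash
python3 -m handwheel '[[[0,0,-1],[-0.012,-0.027,-0.01]],[[0,0,-1],[-0.02,-0.025,-0.009]],[[0,0,-1],[-0.027,-0.021,-0.007]],[[0,0,-1],[-0.034,-0.017,-0.006]],[[0,0,-1],[-0.039,-0.013,-0.004]],[[0,0,-1],[-0.043,-0.009,-0.003]],[[0,0,-1],[-0.045,-0.004,-0.002]],[[0,0,-1],[-0.046,0,-0.002]],[[0,0,-1],[-0.045,0.006,-0.002]],[[0,0,-1],[-0.02,0.005,-0.002]],[[0,0,0],[0,0,0]]]' 0
python3 tool.py; python3 -c "
from ik import *
for d in (45,25,8):
  b=solve(-.72,0,d,[.084,.448,2.261,3.6,.31,-2.8]);C=R.from_euler('xyz',get_obs()['tcp_rot']).as_matrix()
  print(b,fk(b[1],G)-get_obs()['tool_pos'],R.from_matrix(rot(b[1])@RC@C.T).as_rotvec())"
```

```text
time: 20.58
tool_pos: [495.3, 73.9, 117.8]
tcp_rot: [2.577, -0.517, 0.791]
contact_force: [-0.2, -0.2, -1.0]
grip_width: 91.8
20.575 [495.288  73.934 117.846] x [0.611 0.618 0.495] y [ 0.415 -0.782  0.465] z [ 0.674 -0.079 -0.734] q [ 0.07   0.358  2.331  3.566  0.311 -2.594]
F [-0.186 -0.199 -0.966] M [ 0.051  0.34  -0.035] 91.78849360587887
phi of tool x -0.7663577818356322 to grip TCP [ 18.712  -7.834 -31.246]
rotvec to target [-0.039  0.142  0.015]
(np.float64(22.769985877791786), array([ 0.121,  0.357,  2.294,  4.022,  0.3  , -3.05 ]), array([-0.249,  0.143, -0.615]), array([-0.048, -0.098, -0.024])) [-2.458 -3.996 -1.603] [-0.087  0.045 -0.013]
(np.float64(16.935765953260074), array([ 0.107,  0.407,  2.272,  3.96 ,  0.3  , -2.998]), array([-0.226,  0.128, -0.49 ]), array([-0.047, -0.082, -0.022])) [  8.863  -6.008 -17.859] [-0.086  0.062 -0.011]
(np.float64(12.652360972730236), array([ 0.084,  0.448,  2.261,  3.819,  0.3  , -2.874]), array([-0.223,  0.064, -0.451]), array([-0.033, -0.076, -0.013])) [ 18.47   -7.771 -31.744] [-0.072  0.067 -0.   ]
```

```bash
python3 -m handwheel '[[[-1,-2,-0.8],[-0.02,0.015,0]],[[-1.5,-2,-0.8],[-0.02,0.015,0]],[[7,-1.2,-10],[-0.016,0.018,0]],[[7,-1.3,-10],[-0.016,0.019,0]],[[7,-1.3,-10],[0,0,0]],[[0,0,0],[0,0,0]],[[0,0,0],[0,0,0]]]' 0
python3 tool.py; python3 look.py pics/k3.png
```

```text
time: 21.45
tool_pos: [513.4, 65.8, 86.0]
tcp_rot: [2.574, -0.418, 0.792]
contact_force: [0.7, -0.2, -0.4]
grip_width: 91.7
21.45 [513.447  65.83   86.034] x [0.642 0.651 0.406] y [ 0.447 -0.748  0.491] z [ 0.623 -0.133 -0.771] q [ 0.087  0.451  2.26   3.82   0.302 -2.874]
F [ 0.701 -0.188 -0.431] M [0.093 0.411 0.001] 91.65484098673322
phi of tool x -0.7185697457501485 to grip TCP [0.553 0.27  0.566]
rotvec to target [0.033 0.075 0.012]
[316.38 248.27]
256 168 [513.49  65.9   86.15] [ 0.09  0.45  2.26  3.82  0.3  -2.87]
0.71 [520.16  78.85  93.93]
```

View pics/k3.png

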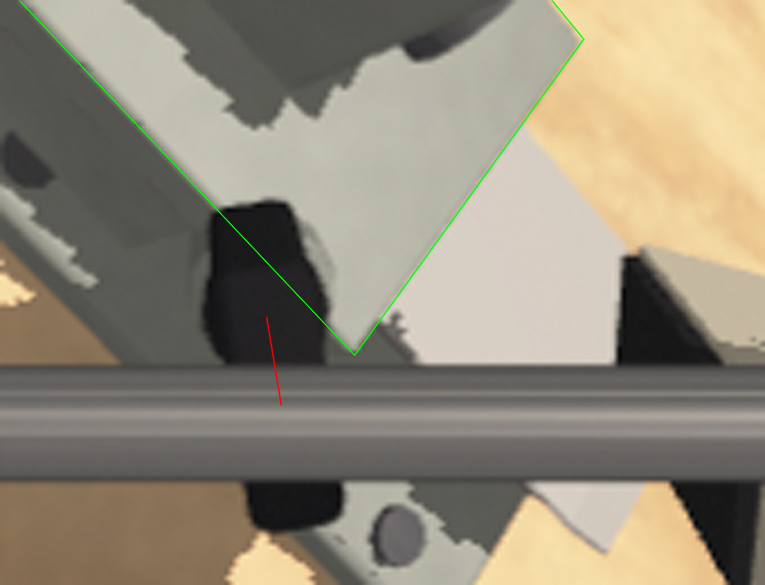

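```bash
python3 -m handwheel '[[[0,0,0],[0,0,0]],[[0,0,0],[0,0,0]],[[0,0,0],[0,0,0]],[[0,0,0],[0,0,0]],[[0,0,0],[0,0,0]],[[0,0,0],[0,0,0]],[[0,0,0],[0,0,0]],[[0,0,0],[0,0,0]]]' 0.82
python3 -m handwheel '[[[0,0,0],[0.062,-0.013,-0.077]],[[0,0,0],[0.062,-0.013,-0.077]],[[0,0,0],[0.062,-0.013,-0.077]],[[0,0,0],[0.062,-0.013,-0.077]],[[0,0,0],[0.062,-0.013,-0.077]],[[0,0,0],[0,0,0]]]'
python3 tool.py
```

```text
time: 22.55
tool_pos: [513.7, 66.0, 85.7]
tcp_rot: [2.574, -0.418, 0.793]
contact_force: [-0.8, -0.4, 0.2]
grip_width: 18.3
time: 23.3
tool_pos: [513.2, 66.3, 85.3]
tcp_rot: [2.843, -0.63, 0.27]
contact_force: [-0.0, 1.3, -2.6]
grip_width: 16.5
23.3 [513.249  66.322  85.297] x [0.779 0.215 0.589] y [ 0.088 -0.967  0.237] z [ 0.621 -0.133 -0.773] q [ 0.088  0.452  2.258  3.829  0.3   -2.385]
F [-0.034  1.26  -2.584] M [0.24  0.806 0.29 ] 16.47862363539305
phi of tool x -1.214996529113705 to grip TCP [ 0.751 -0.222  1.303]
rotvec to target [-0.262  0.128  0.407]
```

```bash
python3 -m handwheel '[[[0,0,0],[0.062,-0.013,-0.077]],[[0,0,0],[0.062,-0.013,-0.077]],[[0,0,0],[0.062,-0.013,-0.077]],[[0,0,0],[0.062,-0.013,-0.077]],[[0,0,0],[0.062,-0.013,-0.077]],[[0,0,0],[0.062,-0.013,-0.077]],[[0,0,0],[0.062,-0.013,-0.077]],[[0,0,0],[0.062,-0.013,-0.077]],[[0,0,0],[0,0,0]]]'
python3 tool.py
```

```text
time: 24.42
tool_pos: [513.1, 66.5, 85.2]
tcp_rot: [-2.825, -0.618, -0.725]
contact_force: [-1.3, 3.7, -2.4]
grip_width: 16.5
24.425 [513.101  66.468  85.222] x [ 0.61  -0.541  0.579] y [-0.495 -0.831 -0.254] z [ 0.619 -0.132 -0.775] q [ 0.087  0.451  2.257  3.836  0.294 -1.597]
F [-1.318  3.66  -2.444] M [0.601 0.993 0.486] 16.506755012413148
phi of tool x -2.0126035656984653 to grip TCP [ 0.899 -0.368  1.378]
rotvec to target [-0.738  0.209  1.04 ]
```

```bash
python3 -m handwheel '[[[0,0,0],[0.062,-0.013,-0.077]],[[0,0,0],[0.062,-0.013,-0.077]],[[0,0,0],[0.062,-0.013,-0.077]],[[0,0,0],[0.062,-0.013,-0.077]],[[0,0,0],[0,0,0]]]'
python3 tool.py
python3 -m handwheel '[[[0,0,0],[0.062,-0.013,-0.077]],[[0,0,0],[0.062,-0.013,-0.077]],[[0,0,0],[0.062,-0.013,-0.077]],[[0,0,0],[0,0,0]]]'
python3 tool.py
```

```text
time: 25.05
tool_pos: [512.7, 66.5, 85.0]
tcp_rot: [-2.608, -0.449, -1.145]
contact_force: [-2.5, 5.3, -2.5]
grip_width: 17.0
25.05 [512.725  66.532  85.042] x [ 0.372 -0.82   0.434] y [-0.693 -0.557 -0.458] z [ 0.617 -0.131 -0.776] q [ 0.086  0.45   2.257  3.834  0.292 -1.199]
F [-2.487  5.274 -2.536] M [0.506 1.297 0.65 ] 16.958823857873778
phi of tool x -2.4107780029654613 to grip TCP [ 1.275 -0.432  1.558]
rotvec to target [-0.976  0.246  1.356]
time: 25.55
tool_pos: [512.4, 66.6, 84.9]
tcp_rot: [-2.512, -0.283, -1.412]
contact_force: [-5.1, 4.3, -0.6]
grip_width: 16.5
25.55 [512.428  66.585  84.922] x [ 0.152 -0.948  0.279] y [-0.772 -0.29  -0.565] z [ 0.617 -0.13  -0.776] q [ 0.086  0.45   2.258  3.831  0.29  -0.897]
F [-5.082  4.312 -0.601] M [0.446 1.445 0.659] 16.4810664026149
phi of tool x -2.7096325618612345 to grip TCP [ 1.572 -0.485  1.678]
rotvec to target [-1.156  0.271  1.594]
```

```bash
python3 -m handwheel '[[[0,0,0],[0.062,-0.013,-0.077]],[[0,0,0],[0.062,-0.013,-0.077]],[[0,0,0],[0,0,0]]]'
python3 tool.py
python3 -m handwheel '[[[0,0,0],[0.062,-0.013,-0.077]],[[0,0,0],[0.062,-0.013,-0.077]],[[0,0,0],[0,0,0]]]'
python3 tool.py
```

```text
time: 25.92
tool_pos: [512.2, 66.1, 84.8]
tcp_rot: [-2.476, -0.162, -1.575]
contact_force: [-6.3, 0.2, -0.3]
grip_width: 16.9
25.925 [512.171  66.129  84.825] x [-0.005 -0.987  0.161] y [-0.787 -0.096 -0.609] z [ 0.617 -0.13  -0.777] q [ 0.085  0.45   2.258  3.828  0.29  -0.695]
F [-6.259  0.209 -0.348] M [0.102 1.482 0.333] 16.88575941161994
phi of tool x -2.9096783871434626 to grip TCP [ 1.829 -0.029  1.775]
rotvec to target [-1.277  0.289  1.753]
time: 26.3
tool_pos: [512.5, 66.3, 85.2]
tcp_rot: [-2.46, -0.039, -1.729]
contact_force: [-5.0, 3.5, 0.4]
grip_width: 19.8
26.3 [512.495  66.339  85.187] x [-0.157 -0.987  0.039] y [-0.771  0.098 -0.63 ] z [ 0.618 -0.129 -0.776] q [ 0.084  0.449  2.258  3.823  0.29  -0.494]
F [-5.001  3.516  0.378] M [-0.524  1.496  0.903] 19.80225020513482
phi of tool x -3.1056467336805866 to grip TCP [ 1.505 -0.239  1.413]
rotvec to target [-1.397  0.305  1.907]
```

```bash
python3 -m handwheel '[[[0,0,0],[-0.062,0.013,0.077]],[[0,0,0],[-0.062,0.013,0.077]],[[0,0,0],[0,0,0]]]'
python3 -m handwheel '[[[0,0,0],[0,0,0]],[[0,0,0],[0,0,0]],[[0,0,0],[0,0,0]],[[0,0,0],[0,0,0]],[[0,0,0],[0,0,0]],[[0,0,0],[0,0,0]],[[0,0,0],[0,0,0]]]' 0
python3 tool.py
```

```text
time: 26.68
tool_pos: [512.7, 65.9, 85.4]
tcp_rot: [-2.475, -0.164, -1.575]
contact_force: [-5.7, 0.3, 1.8]
grip_width: 16.9
time: 27.55
tool_pos: [509.7, 65.9, 83.0]
tcp_rot: [-2.482, -0.158, -1.58]
contact_force: [-15.2, -6.6, -6.9]
grip_width: 82.8
27.55 [509.742  65.895  82.99 ] x [-0.009 -0.987  0.157] y [-0.791 -0.09  -0.605] z [ 0.612 -0.13  -0.78 ] q [ 0.084  0.451  2.262  3.83   0.288 -0.691]
F [-15.16   -6.584  -6.901] M [-0.354  2.71  -1.131] 82.82762251691251
phi of tool x -2.9153201048786794 to grip TCP [4.258 0.205 3.61 ]
rotvec to target [-1.275  0.286  1.762]
```

```bash
python3 -m handwheel '[[[0,0,0],[0,0,0]],[[0,0,0],[0,0,0]],[[0,0,0],[0,0,0]],[[0,0,0],[0,0,0]],[[0,0,0],[0,0,0]]]' 0.6
python3 -m handwheel '[[[-6.2,1.3,7.8],[0,0,0]],[[-6.2,1.3,7.8],[0,0,0]],[[-9.3,2,11.7],[0,0,0]],[[-9.3,2,11.7],[0,0,0]],[[-9.3,2,11.7],[0,0,0]],[[-10,0,25],[0,0,0]],[[-10,0,25],[0,0,0]],[[0,0,0],[0,0,0]],[[0,0,0],[0,0,0]]]'
python3 tool.py
python3 - <<'E'
from h import *
for n in('scene','side','wrist'): c=capture(n);save(c,'f_'+n+'.png');print(n,proj(c,[[518.5,65.3,80],[578.8,79,60],[582,98,46]]),[ (round(r['score'],2),W(c,r['xyz']).round()) for r in spot_in('knob_grip',n)[:2]])
E
```

```text
time: 28.18
tool_pos: [514.0, 66.1, 85.9]
tcp_rot: [-2.472, -0.16, -1.58]
contact_force: [0.4, -0.3, -0.2]
grip_width: 41.8
time: 29.3
tool_pos: [444.2, 73.1, 150.8]
tcp_rot: [-2.42, -0.171, -1.589]
contact_force: [0.4, -0.2, -0.7]
grip_width: 36.9
29.3 [444.194  73.107 150.777] x [-0.017 -0.985  0.17 ] y [-0.753 -0.099 -0.651] z [ 0.658 -0.139 -0.74 ] q [ 0.148  0.209  2.384  4.137  0.283 -0.964]
F [ 0.407 -0.225 -0.746] M [0.239 0.346 0.02 ] 36.90077496422559
phi of tool x -2.9155305778648084 to grip TCP [ 69.806  -7.007 -64.177]
rotvec to target [-1.32   0.331  1.72 ]
scene [[300.77766379 270.35598149]
 [272.68493557 268.67187325]
 [266.96423777 278.5958386 ]] [(0.61, array([517.,  73.,  84.]))]
side [[265.82210988 149.10946133]
 [286.77168626 149.54520985]
 [286.64992521 149.82753368]] [(0.79, array([ 389., -474.,   69.])), (0.4, array([514.,  50.,  85.]))]
wrist [[307.63577596 208.63005121]
 [278.80124022 209.74705803]
 [284.78433654 224.60294873]] [(0.85, array([517.,  65.,  87.]))]
```

```bash
sed -i 's/,34,1,-1/,48,1,-1/' fit.py; python3 fit.py; python3 look.py pics/k4.png
```

```text
area 749
[[ 0.859  0.55  -2.     0.   ]
 [ 0.852  0.6   -2.     0.   ]
 [ 0.849  0.65  -2.     0.   ]
 [ 0.844  0.5   -2.     0.   ]
 [ 0.838  0.6    0.     0.   ]
 [ 0.838  0.55   0.     0.   ]
 [ 0.833  0.65   0.     0.   ]
 [ 0.828  0.7   -2.     0.   ]]
axis [-0.565  0.1    0.819] wing [-0.273  0.914 -0.3  ] grip [518.492  65.291  80.   ]
[307.54 208.6 ]
247 128 [443.77  72.97 150.44] [ 0.15  0.21  2.38  4.14  0.28 -0.96]
0.6 [513.2   66.03  86.21]
0.24 [561.28  72.46  62.52]
```

View pics/k4.png

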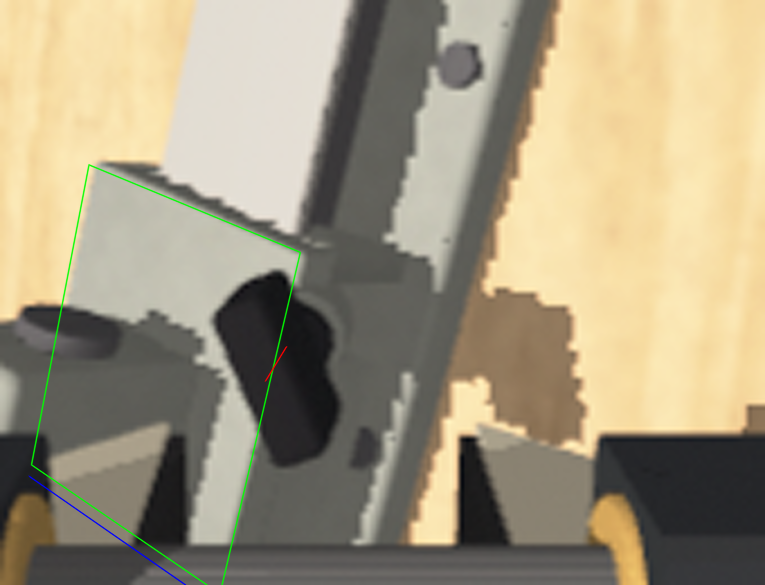

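```bash
python3 -c "
from plant import bot,get_obs
print(get_obs()['contact_force']);print(bot.close_job())"
```

```text
[ 0.39521146 -0.59151879 -0.5183072 ]
the job is handed in; nothing more can be done
None
```

I slid the grey tailstock onto the rail from its open end until it met the stop, clamped it with its knob, let go and handed the job in. No verdict was reported.

**Home against the stop:**
- Travel ended at about 22 Newtons of push.
- The model outline I drew over the wrist picture matched the saddle to about 1–2 pixels. It still did after clamping, although I didn't re-measure the gap at the stop separately.

**Knob:**
- I turned it clockwise with the jaws held loosely around the wing, until the torque jumped to about 1.2 N m and the jaws were forced apart.
- Fitting the wing's outline before and after gives about 1.85 rad of turn. With the unknown 0–0.35 rad start, that puts the knob at roughly 1.85–2.1 rad, above the required 1.7. I inferred this from the pictures, as the joint angle can't be read directly.

**What disagreed or went wrong:**
- The wrist joint's limit stopped the tool lining up exactly with the knob, so it turned about 5° off the axis.
- When the jaws opened after clamping, a finger pushed on something, probably the housing, at about 18 Newtons. I closed them partway, and the tailstock did not look moved afterwards.
- The stop's position along the rail read 20–25 mm from the picture, against 22.6 mm from contact.

**At hand-in:** the gripper was clear, with under 1 Newton on the tool, at about 29 of the 72 s. I did not re-measure the bystanders, but no move was planned near them.

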